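# Change the range of a bench power supply with its output off

## Robot

A 6-joint arm with a two-finger parallel gripper is mounted at the origin on a cart in front of the work surface, level with it; the furniture and walls round the work are solid. World frame = base frame: x ahead of the robot, y to its left, z up, the work surface at z = 0. Lengths are in m, angles in rad, forces in N, time in s.
With the tool pointing down it reaches from about 0.325 to 0.775 m from the base axis. Payload 5.5 kg.
Tool frame: the origin (TCP) lies at the centre of the arm's flange, where the gripper is bolted on; the fingertips stand 173 mm ahead of it and the grasp point (between the pads) lies 155 mm ahead of it; z points along the fingers, y is the line along which they close (so a half turn about z gives the same grasp; the last joint's range is limited). The gripper opens to 85 mm and grips with 20 to 120 N. Pads are 22 mm wide; open, the fingers measure 114 mm over their backs; the gripper's body (76 mm by 85 mm) begins 54 mm behind the grasp point. The pads swing forward as they close: fully open they stand 13 mm farther back than shut.
Start: joints at [-1.168, 0.091, 1.231, -0, 1.82, -0.057], TCP at [0.266, -0.538, 0.405] pointing down, gripper open.
Joint ranges: [-2.87, 2.87], [-0.86, 2.18], [0.17, 2.46], [-1.51, 4.65], [0.06, 2.69], [-2.65, 2.65]. Speed limits (rad/s): [2.57, 2.57, 3.01, 3.14, 3.14, 3.14].

## Interface

Orientations are given as a rotation vector (axis times angle).
In Python, from station import r, cams gives the robot as it stands.
- The arm moves only by the shell command python3 -m pendant 'ROWS' [OPENING]. ROWS is JSON, a list that holds one entry, the list of rows, each a list of 4 numbers: the shift along the tool's x, y, z in units of 5 cm (1.0 is 5 cm), then the turn about the tool's z in units of 90 degrees (1.0 is 90 degrees). In form: [[[tx, ty, tz, spin], ...]]. A call has 1 to 5 rows; each row shifts and turns the commanded pose from where the row before left it, along the tool's axes as they then stand; what a row does not reach is not made up. A row lasts 1/8 s, in which the tool goes at most 62.5 mm and 10.7 degrees, less where a joint would pass 70% of its speed; a pose out of reach is approached as far as the arm can. A call with a number of a shift or a turn outside -1 to 1 is refused whole. A call with a gripper value outside its range is refused whole. OPENING is the gripper command: -1 is shut, 1 is fully open, values between are in proportion, set as the call begins (- or left out, the last holds). The fingers move at their own pace and stop on an object; the grip force is fixed at half the most. Time passes only in rows, so rows that do not move let the fingers close. It gives the time, the measured TCP pose, the force, the opening and the grip force at its end, in the units of the state.
- r.sense(): the state, without advancing time (a new reading comes with each control period).
- cams.camera(name): name is "side" or "top" or "wrist"; returns the picture (420x560x3 uint8, red, green, blue); there is no depth.
- cams.camera_params(name): a dict with "fx", "fy", "cx", "cy" (pixels), "eye" and "rotation" of the camera in the world. Camera axes: x right, y up, looking along -z (the intrinsics and any distortion apply to the point x, -y, -z); pixel columns grow to the right and rows downward; lengths in m; the calibration is good to about 2 mm. The wrist camera is an equidistant fisheye: a pixel r from the principal point sees the ray r / f radians off the axis. A picture is of the moment at which its call begins: read the wrist's pose just before it. camera_params takes no time and is no camera call; for the wrist camera it gives the pose at the moment of the call.
- r.hand_in(): hands the job in; it is judged then, once.
The state is a dict: "time_s": time; "joint_pos": joint angles; "joint_vel": joint speeds; "joint_torque": joint torques, N m; "tool_pos": TCP position; "eef_rot": TCP orientation; "force": force on the tool from outside, world axes, zero at the start; "torque": the same for the moment, N m; "finger_gap": finger opening in m; "gripper_force": force on a finger pad.
Only numpy, scipy, OpenCV 4.12 (cv2) and the standard library are available. Lean on these libraries where they do the work, as an engineer would, in place of code of your own. Each camera call takes 0.05 s, during which the arm holds its last target. There are 200 camera calls.

## Task

Change the bench power supply over from its low range to its high range, never under load: switch the output off at the red rocker, press the blue high-range key until it snaps fully down and the white low-range key pops up, then switch the output back on at the red rocker. Leave the black mains rocker on. A fingertip on the controls is enough: do not shift or lift the supply or the small things lying about.

Things in the scene. Friction and masses are not known exactly. Their poses are not given: they have to be found in the camera images.
- supply: bench power supply, dark case 200 (y) x 190 (x) x 85 mm high, 3 kg, loose on rubber feet. Origin: centre of underside; x to its back, y to its left, z up. Light grey front panel faces the user and rises to the back at 20 degrees; its middle: x -24.5, z 59.7 mm. Lower row, left to right: red rocker, white key, blue key, 2 posts 19 mm tall; upper: black rocker, display, 2 knobs 15 mm tall
- output_rocker (a joint): red output rocker, 40 mm long up the slope x 22 wide, pivoted mid-length, concave: the half that is in lies parallel to the panel, 5 mm above it, the other stands up from it at 20 degrees. 0 rad = on (far half in; so at the start); 0.349 = off (near half, towards the user, in). Snaps over its centre and stays; about 5 N on the outer part of the raised half
- output_rocker_near (a point): on the face of the output rocker's near half, 14 mm from the pivot; press here for off. It moves with the rocker: stands about 5 mm out when on
- output_rocker_far (a point): on the face of the output rocker's far half, 14 mm from the pivot; press here for on. It moves with the rocker: stands about 5 mm out when off
- range_high (a joint): blue high-range key, cap 24 mm up the slope x 22 wide; 0 m = up (top 13 mm above the panel; so at the start), 0.007 m = fully down (top 6 mm above it). Moves square to the panel, takes about 6 N; past half way it snaps down by itself and stays, as it shares a rocking beam with the white key
- range_high_top (a point): middle of the blue high-range key's top face (moves with the key)
- range_low (a joint): white low-range key, same size and travel as the blue one, 44 mm to its left; 0 m = fully down (so at the start), 0.007 m = up; always the opposite of the blue key
- range_low_top (a point): middle of the white low-range key's top face (moves with the key)
- mains_rocker (a joint): black mains rocker, 32 mm long x 18 mm wide, upper left of the panel, built like the output rocker; 0 rad = on (far half in; so at the start), 0.349 = off. To be left on
- push_pin: plastic push pin, cream rod and black ribbed head, 22 x 72 x 23 mm, lying on the supply's deck; origin under its middle. Leave alone
- spray_bottle: small clear atomiser bottle with white pump, 38 mm across, 120 mm tall, standing on the mat, left of the supply; origin under its centre. Leave alone
- adapter_disc: black moulded adapter disc with hub, 57 mm across, 20 mm tall, lying in front of the supply; origin under its centre. Leave alone
- alu_rail: slotted aluminium rail, 23 x 118 x 9 mm, lying on the dark mat (4 mm thick) left of the supply; origin under its middle, its own y along it. Leave alone

How it is judged:
On the way, in this order (a step that is already met when the one before it is completed fails the run):
1. the output is off, with the low range still in (value of joint output_rocker above 0.29 rad and value of joint range_high below 0.0015 m), for 0.2 s.
2. the high-range key is fully down and the low-range key up, with the output still off (value of joint each of range_high, range_low above 0.006 m and value of joint output_rocker above 0.29 rad), for 0.2 s.
3. the output is on again, with the high range in (value of joint output_rocker below 0.06 rad and value of joint range_high above 0.006 m), for 0.2 s.
At the end, for the whole second after the job is handed in: output and mains rockers on (within 0.06 rad), high-range key within 1 mm of fully down, low-range key within 1 mm of fully up; supply flat, at rest, within 12 mm of its start; pin, bottle, disc and rail within 20 mm of theirs, bottle upright (all of step 3 and value of joint mains_rocker below 0.06 rad and value of joint range_low above 0.006 m and distance of supply from where it was at the start of the episode below 0.012 m and linear speed of supply below 0.01 m/s and angle between supply's own z axis and vertical below 0.03 rad and distance of each of push_pin, spray_bottle, adapter_disc, alu_rail from where it was at the start of the episode below 0.02 m and angle between spray_bottle's own z axis and vertical below 0.1 rad); the robot touches nothing.
It fails at once if the range was changed while the output was on (value of joint range_high between 0.0015 and 0.0055 m and value of joint output_rocker below 0.17 rad).
It fails at once if the mains was switched off (value of joint mains_rocker above 0.18 rad).
It fails at once if the supply was shifted, tipped or lifted (distance of supply from where it was at the start of the episode above 0.015 m or angle between supply's own z axis and vertical above 0.08 rad).
It fails at once if a bystander was shifted, lifted or knocked over (distance of any of push_pin, spray_bottle, adapter_disc, alu_rail from where it was at the start of the episode above 0.025 m or angle between spray_bottle's own z axis and vertical above 0.3 rad).
It also fails if it takes over 40 s, if anything falls off the work surface, if the arm or the gripper's body presses on something with over 40 N, if the wrist force passes 120 N, or if a joint passes its speed limit or range.

## Working session

There is one attempt and no reset: what is moved stays moved. The work goes in short steps, Python scripts to look and compute and a shell command to move; the robot and the scene stay as the last step left them, time stands still between calls to the robot, and variables do not carry over. Pictures are saved under pics/ and viewed, at most 10 in all, crops included, and the job is handed in when it is done.

```bash
mkdir -p pics; python3 - <<'E'
from station import r,cams
import cv2,numpy as np
s=r.sense();print(s['tool_pos'],s['eef_rot'],s['finger_gap'],s['time_s'])
for n in("top","side"):
    p=cams.camera_params(n);print(n,p)
    cv2.imwrite(f"pics/{n}0.png",cams.camera(n)[:,:,::-1])
E
```

```text
[ 0.26628244 -0.53773259  0.4035356 ] [-3.05705154e+00 -7.15441054e-01  5.32340100e-04] 0.08543576144821685 0.0
top {'fx': 403.6281383760722, 'fy': 403.6281383760722, 'cx': 275.3056889648655, 'cy': 203.2315941478962, 'eye': array([ 0.40038907, -0.14628274,  0.93717654]), 'rotation': array([ 0.15642698, -0.09255953, -1.5747444 ])}
side {'fx': 420.1679713945405, 'fy': 420.1679713945405, 'cx': 280.6359496681561, 'cy': 214.54781723344587, 'eye': array([0.57320759, 0.64063344, 0.40809205]), 'rotation': array([0.04591919, 1.71396598, 2.60511774])}
```

View pics/top0.png

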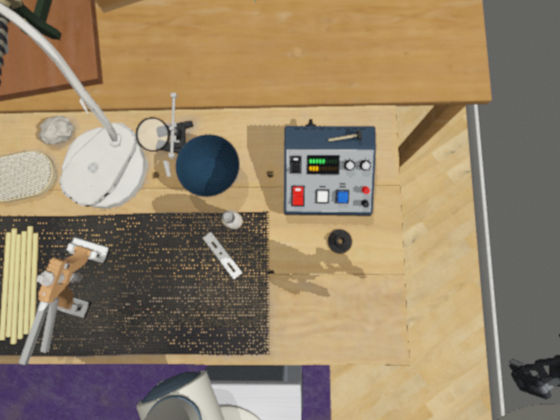

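View pics/side0.png

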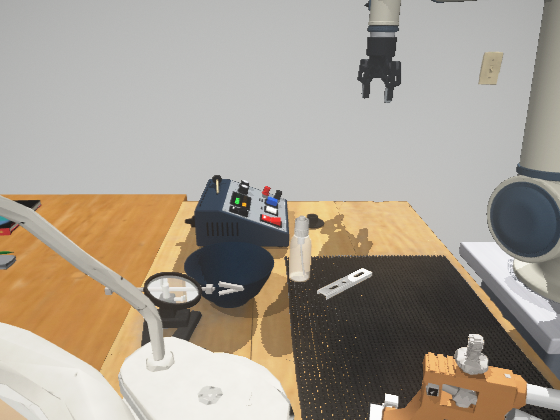

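The top view shows the supply at px (285–375, 125–215), with the red rocker at (298,196), white key at (322,197), blue key at (343,197), mains rocker at (296,163) and the disc in front at (340,240). The side view shows the same controls in a column around (271, 201–219). Next I triangulate them.

```bash
cat > h.py <<'E'
import cv2,numpy as np
from scipy.spatial.transform import Rotation as R
def ray(p,u,v):
    d=np.array([(u-p['cx'])/p['fx'],-(v-p['cy'])/p['fy'],-1.])
    return p['eye'],R.from_rotvec(p['rotation']).apply(d/np.linalg.norm(d))
def tri(rays):
    A=[np.eye(3)-np.outer(d,d) for _,d in rays]
    X=np.linalg.solve(sum(A),sum(a@o for a,(o,_) in zip(A,rays)))
    return X,[np.linalg.norm(a@(X-o)) for a,(o,_) in zip(A,rays)]
def mask(im,c):
    h,s,v=cv2.split(cv2.cvtColor(im,cv2.COLOR_RGB2HSV))
    if c=='red':return ((h<8)|(h>172))&(s>150)&(v>110)
    if c=='blue':return (h>100)&(h<122)&(s>150)&(v>110)
    return (s<30)&(v>215)
def blobs(im,c,roi,amin=8):
    m=np.zeros(im.shape[:2],np.uint8);x0,y0,x1,y1=roi
    m[y0:y1,x0:x1]=mask(im,c)[y0:y1,x0:x1]
    n,_,st,ce=cv2.connectedComponentsWithStats(m)
    return [(tuple(st[i]),ce[i].round(1)) for i in range(1,n) if st[i][4]>=amin]
E
python3 - <<'E'
from h import *
from station import r,cams
roi={'top':(284,180,378,216),'side':(245,180,290,230)}
for n in roi:
    im=cv2.imread(f'pics/{n}0.png')[:,:,::-1].copy()
    for c in('red','white','blue'):print(n,c,blobs(im,c,roi[n]))
a=cv2.imread('pics/top0.png')[110:250,270:390];b=cv2.imread('pics/side0.png')[165:265,180:340]
a=cv2.resize(a,(480,560),interpolation=cv2.INTER_CUBIC);cv2.imwrite('pics/z1.png',a)
cv2.imwrite('pics/z2.png',cv2.resize(b,(800,500),interpolation=cv2.INTER_CUBIC))
s=r.sense();print(R.from_rotvec(s['eef_rot']).as_matrix().round(3))
E
```

```text
top red [((np.int32(293), np.int32(186), np.int32(10), np.int32(20), np.int32(162)), array([297.5, 196.8])), ((np.int32(362), np.int32(187), np.int32(7), np.int32(7), np.int32(35)), array([365.1, 189.6]))]
top white [((np.int32(318), np.int32(192), np.int32(9), np.int32(9), np.int32(80)), array([322., 196.]))]
top blue [((np.int32(337), np.int32(191), np.int32(11), np.int32(12), np.int32(114)), array([342.3, 196.8]))]
side red [((np.int32(262), np.int32(186), np.int32(8), np.int32(9), np.int32(44)), array([266. , 190.3])), ((np.int32(261), np.int32(215), np.int32(20), np.int32(11), np.int32(101)), array([271.9, 219.8]))]
side white [((np.int32(267), np.int32(206), np.int32(10), np.int32(7), np.int32(40)), array([271.1, 209.1]))]
side blue [((np.int32(267), np.int32(197), np.int32(10), np.int32(9), np.int32(67)), array([271.7, 200.8]))]
[[ 0.896  0.444 -0.001]
 [ 0.444 -0.896  0.002]
 [ 0.    -0.002 -1.   ]]
```

View pics/z1.png

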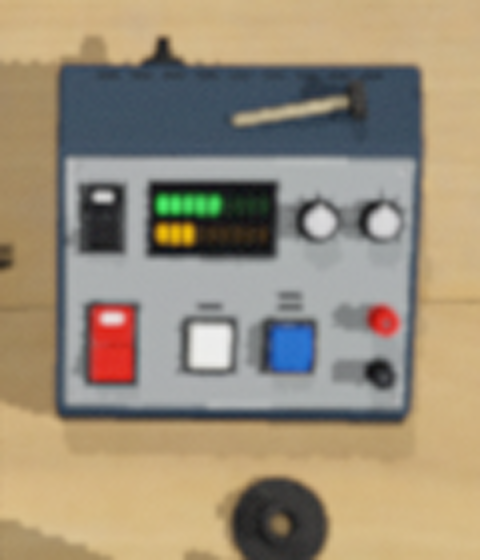

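```bash
python3 - <<'E'
from h import *
from station import r,cams
t,s=cams.camera_params('top'),cams.camera_params('side')
P={'red':((297.5,196.3),(271.5,219.8)),'white':((322,196.3),(271.2,209.8)),'blue':((342.3,196.8),(271.9,200.5))}
for k,(a,b) in P.items():
    X,e=tri([ray(t,*a),ray(s,*b)]);print(k,X.round(4),np.round(e,4))
    for z in(.05,.06):
        o,d=ray(t,*a);print((o+d*(z-o[2])/d[2]).round(4))
for uv in((285,126),(375,126),(285,214),(374,215),(340,240)):   # deck back corners, front corners
    o,d=ray(t,*uv);print(uv,[(o+d*(z-o[2])/d[2])[:2].round(4) for z in(.085,.034,.02)])
E
```

```text
red [ 0.5585 -0.1602  0.0508] [0.0012 0.0012]
[ 0.5574 -0.16    0.05  ]
[ 0.5556 -0.1599  0.06  ]
white [ 0.5581 -0.2145  0.0506] [0.0015 0.0015]
[ 0.5568 -0.2144  0.05  ]
[ 0.555  -0.2137  0.06  ]
blue [ 0.5558 -0.2588  0.0553] [0.0016 0.0016]
[ 0.5551 -0.2593  0.05  ]
[ 0.5534 -0.258   0.06  ]
(285, 126) [array([ 0.7089, -0.1341]), array([ 0.7274, -0.1333]), array([ 0.7324, -0.1331])]
(375, 126) [array([ 0.7051, -0.3306]), array([ 0.7233, -0.3416]), array([ 0.7283, -0.3446])]
(285, 214) [array([ 0.5133, -0.1324]), array([ 0.52  , -0.1316]), array([ 0.5219, -0.1314])]
(374, 215) [array([ 0.5093, -0.32  ]), array([ 0.5158, -0.3304]), array([ 0.5176, -0.3333])]
(340, 240) [array([ 0.4572, -0.2472]), array([ 0.4606, -0.2532]), array([ 0.4615, -0.2549])]
```

The zoom confirms the layout: the rocker's crease is at about row 196 and there is nothing in front of the lower row except the disc. Its pivot is at about (0.556, -0.160, 0.053) and the supply's yaw is close to zero. I'll shut the gripper, square the tool to the supply and move over.

```bash
python3 -m pendant '[[[0,0,0,0.098],[0,0,0,0.098],[0,0,0,0.098],[0,0,0,0],[0,0,0,0]]]' -1
python3 -m pendant '[[[0.54,-0.75,0,0],[0.54,-0.75,0,0],[0.54,-0.75,0,0],[0.54,-0.75,0,0],[0.54,-0.75,0,0]]]'
python3 -m pendant '[[[0.54,-0.75,0,0],[0.54,-0.75,0,0],[0.54,-0.75,0,0],[0.54,-0.75,0,0],[0,0,0,0]]]'
```

```text
time_s: 0.72
tool_pos: [0.2663, -0.5377, 0.4043]
eef_rot: [-3.141, -0.001, 0.0]
force: [-0.8, -0.8, -0.9]
finger_gap: 0.0002
gripper_force: 0.0
time_s: 1.35
tool_pos: [0.4023, -0.3491, 0.4047]
eef_rot: [3.141, 0.0, 0.0]
force: [-0.5, -0.4, -0.3]
finger_gap: -0.0001
gripper_force: 0.0
time_s: 1.98
tool_pos: [0.5112, -0.1983, 0.4044]
eef_rot: [-3.141, -0.007, 0.0]
force: [-0.8, 0.1, 0.2]
finger_gap: 0.0001
gripper_force: 0.0
```

```bash
python3 -m pendant '[[[0.24,-0.38,0.7,0],[0.24,-0.38,0.8,0],[0,0,0.8,0],[0,0,0.8,0],[0,0,0,0]]]'
python3 - <<'E'
from station import cams
import cv2,numpy as np
a=cams.camera('wrist');b=cams.camera('side')
b=cv2.resize(b[130:270,160:340],(540,420));print(cams.camera_params('wrist'))
c=np.hstack([a[:, 140:400],b]);cv2.imwrite('pics/w1.png',c[:,:,::-1])
E
```

```text
time_s: 2.6
tool_pos: [0.5326, -0.1632, 0.2457]
eef_rot: [-3.139, 0.003, 0.012]
force: [0.2, 0.3, 0.1]
finger_gap: -0.0001
gripper_force: 0.0
{'fx': 325.19226210127806, 'fy': 325.19226210127806, 'cx': 275.36625818174434, 'cy': 208.35777858733903, 'eye': array([ 0.61203763, -0.16347615,  0.21985465]), 'rotation': array([-0.24289336,  0.24189669, -1.55886902])}
```

View pics/w1.png

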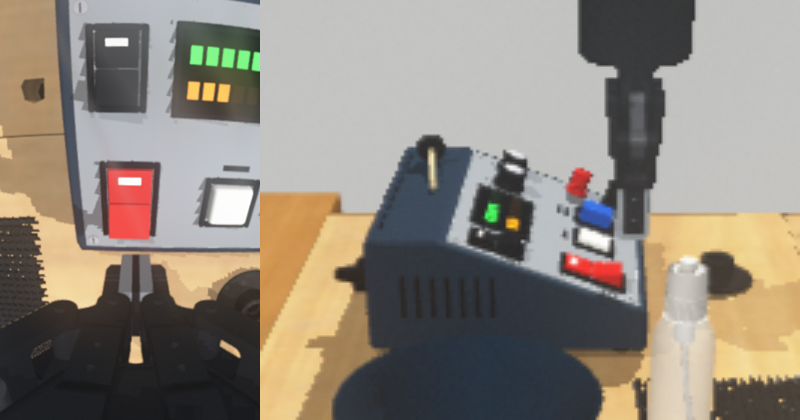

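The wrist view puts the red rocker at cols 248–295, rows 162–238 with its crease near row 203, and the fingertips just short of it in x and nearly aligned in y. I'll refine the pivot and key positions from this close view.

```bash
cat >> h.py <<'E'
def fray(p,u,v):
    x,y=(u-p['cx'])/p['fx'],(v-p['cy'])/p['fy'];th=np.hypot(x,y)
    d=np.array([x,-y,0])*(np.sin(th)/max(th,1e-9));d[2]=-np.cos(th)
    return p['eye'],R.from_rotvec(p['rotation']).apply(d)
E
python3 - <<'E'
from h import *
from station import cams
p=cams.camera_params('wrist');im=cams.camera('wrist')
print(cams.camera_params('wrist')['eye'])
for c,roi in(('red',(230,150,310,250)),('white',(330,160,405,250)),('blue',(400,140,500,260))):
    for b,ce in blobs(im,c,roi,100):
        print(c,b,ce)
        for z in(.0485,.0535,.0605):
            o,d=fray(p,*ce);print(z,(o+d*(z-o[2])/d[2])[:2].round(4))
for uv in((271,203),(272,238),(272,162),(271,258)):
    o,d=fray(p,*uv);print(uv,[(o+d*(z-o[2])/d[2])[:2].round(4) for z in(.0485,.0535,.0605,.073)])
t=cams.camera_params('top')
E
```

```text
[ 0.61245911 -0.16350725  0.22118531]
red (np.int32(247), np.int32(173), np.int32(43), np.int32(67), np.int32(2438)) [267.9 207.7]
0.0485 [ 0.5578 -0.1594]
0.0535 [ 0.5594 -0.1595]
0.0605 [ 0.5616 -0.1597]
white (np.int32(346), np.int32(191), np.int32(41), np.int32(35), np.int32(1212)) [365.9 207.7]
0.0485 [ 0.5577 -0.2149]
0.0535 [ 0.5593 -0.2134]
0.0605 [ 0.5615 -0.2113]
blue (np.int32(420), np.int32(191), np.int32(39), np.int32(42), np.int32(1250)) [438.9 211.5]
0.0485 [ 0.5552 -0.2629]
0.0535 [ 0.5569 -0.26  ]
0.0605 [ 0.5592 -0.2559]
(271, 203) [array([ 0.5605, -0.1611]), array([ 0.562 , -0.1612]), array([ 0.5641, -0.1613]), array([ 0.5678, -0.1615])]
(272, 238) [array([ 0.5396, -0.1616]), array([ 0.5417, -0.1616]), array([ 0.5447, -0.1617]), array([ 0.55  , -0.1619])]
(272, 162) [array([ 0.5833, -0.1618]), array([ 0.5841, -0.1618]), array([ 0.5853, -0.1619]), array([ 0.5874, -0.162 ])]
(271, 258) [array([ 0.5268, -0.1609]), array([ 0.5293, -0.161 ]), array([ 0.5328, -0.1611]), array([ 0.539 , -0.1613])]
```

```bash
python3 -m pendant '[[[0.18,-0.04,0.15,0],[0,0,0.16,0],[0,0,0,0]]]'
python3 -m pendant '[[[0,0,0.06,0],[0,0,0.04,0],[0,0,0,0]]]'
```

```text
time_s: 3.12
tool_pos: [0.5429, -0.1606, 0.2332]
eef_rot: [-3.141, 0.003, 0.003]
force: [-0.0, -0.8, -0.5]
finger_gap: 0.0
gripper_force: 0.0
time_s: 3.5
tool_pos: [0.5429, -0.1608, 0.229]
eef_rot: [-3.142, 0.003, 0.0]
force: [-1.1, 0.4, -0.2]
finger_gap: 0.0001
gripper_force: 0.0
```

```bash
for i in 1 2 3; do :; done; python3 -m pendant '[[[0,0,0.05,0],[0,0,0,0]]]'|grep -E 'pos|force:'
python3 -m pendant '[[[0,0,0.04,0],[0,0,0,0]]]'|grep -E 'pos|force:'
python3 -m pendant '[[[0,0,0.04,0],[0,0,0,0]]]'|grep -E 'pos|force:'
```

```text
tool_pos: [0.5431, -0.1608, 0.227]
force: [-1.5, 0.2, 0.7]
gripper_force: 0.0
tool_pos: [0.5428, -0.1608, 0.2251]
force: [-1.5, 0.1, 1.2]
gripper_force: 0.8
tool_pos: [0.5431, -0.1608, 0.2234]
force: [-2.1, -0.4, 6.2]
gripper_force: 3.1
```

```bash
python3 -m pendant '[[[0,0,0.03,0],[0,0,0,0]]]'|grep -E 'pos|force:'
python3 -m pendant '[[[0,0,0.03,0],[0,0,0,0]]]'|grep -E 'pos|force:'
python3 -m pendant '[[[0,0,0.03,0],[0,0,0,0]]]'|grep -E 'pos|force:'
```

```text
tool_pos: [0.5431, -0.1608, 0.2232]
force: [-5.4, 0.4, 11.2]
gripper_force: 6.4
tool_pos: [0.5431, -0.1608, 0.2231]
force: [-8.2, 2.3, 17.3]
gripper_force: 9.7
tool_pos: [0.5431, -0.1608, 0.2229]
force: [-11.9, 2.7, 23.5]
gripper_force: 13.0
```

```bash
python3 -m pendant '[[[0,0,-0.3,0],[0,0,-0.25,0],[-0.2,0,0,0],[0,0,0,0]]]'
python3 - <<'E'
from h import *
from station import cams
p=cams.camera_params('wrist');a=cams.camera('wrist')
for c,roi in(('red',(230,130,310,280)),('white',(330,140,405,250)),('blue',(400,140,500,260))):print(c,blobs(a,c,roi,100))
b=cv2.resize(cams.camera('side')[165:265,180:340],(672,420),interpolation=cv2.INTER_CUBIC)
im=np.hstack([b,a[:,210:338]]);cv2.imwrite('pics/w2.png',im[:,:,::-1])
E
```

```text
time_s: 5.5
tool_pos: [0.5323, -0.1607, 0.2449]
eef_rot: [-3.141, 0.004, 0.002]
force: [-0.1, -0.6, 0.7]
finger_gap: -0.0002
gripper_force: 0.0
red [((np.int32(251), np.int32(172), np.int32(46), np.int32(65), np.int32(2403)), array([273.8, 205.1]))]
white [((np.int32(354), np.int32(190), np.int32(42), np.int32(36), np.int32(1279)), array([374.3, 207.3]))]
blue [((np.int32(429), np.int32(190), np.int32(40), np.int32(44), np.int32(1322)), array([448.4, 211.6]))]
```

View pics/w2.png

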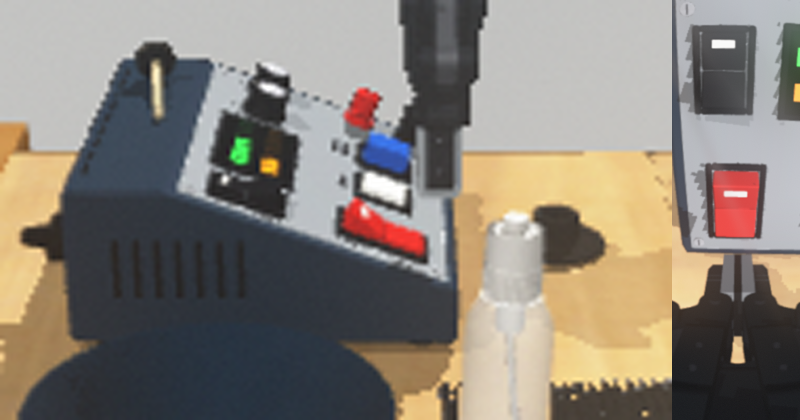

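The side view shows the red rocker's far half now raised and its near half in, and the output display has gone dark, so the output is off. Next is the blue key.

```bash
python3 -m pendant '[[[0,0,-0.2,0],[0.2,0.95,0,0],[0.2,0.96,0,0],[0,0,0,0],[0,0,0,0]]]'
python3 -m pendant '[[[0,0,0.2,0],[0,0,0.14,0],[0,0,0,0]]]'
```

```text
time_s: 6.22
tool_pos: [0.5529, -0.2561, 0.2557]
eef_rot: [-3.141, 0.004, 0.0]
force: [-0.3, 0.1, 0.3]
finger_gap: -0.0003
gripper_force: 0.0
time_s: 6.6
tool_pos: [0.5526, -0.2555, 0.2373]
eef_rot: [-3.14, 0.002, 0.003]
force: [0.3, 0.9, -0.1]
finger_gap: -0.0003
gripper_force: 0.0
```

```bash
for k in a; do 
python3 -m pendant '[[[0,0,0.05,0],[0,0,0,0]]]'|grep -E 'pos|force:'
python3 -m pendant '[[[0,0,0.04,0],[0,0,0,0]]]'|grep -E 'pos|force:'
python3 -m pendant '[[[0,0,0.04,0],[0,0,0,0]]]'|grep -E 'pos|force:'
python3 -m pendant '[[[0,0,0.04,0],[0,0,0,0]]]'|grep -E 'pos|force:'
done
```

```text
tool_pos: [0.5529, -0.2561, 0.2367]
force: [-1.2, 0.5, 1.2]
gripper_force: 0.4
tool_pos: [0.5531, -0.2562, 0.2351]
force: [0.9, 2.1, 4.0]
gripper_force: 1.8
tool_pos: [0.5525, -0.2564, 0.2313]
force: [-0.4, -0.3, -0.8]
gripper_force: 0.0
tool_pos: [0.5526, -0.2563, 0.2293]
force: [0.1, -1.0, -0.3]
gripper_force: 0.0
```

```bash

python3 -m pendant '[[[0,0,0.03,0],[0,0,0,0]]]'|grep -E 'pos|force:'
python3 -m pendant '[[[0,0,0.03,0],[0,0,0,0]]]'|grep -E 'pos|force:'
python3 -m pendant '[[[0,0,0.02,0],[0,0,0,0]]]'|grep -E 'pos|force:'
```

```text
tool_pos: [0.5527, -0.2563, 0.229]
force: [-0.6, -0.0, 2.1]
gripper_force: 1.4
tool_pos: [0.5528, -0.2563, 0.2287]
force: [-4.7, 2.1, 8.1]
gripper_force: 4.6
tool_pos: [0.5527, -0.2563, 0.2286]
force: [-6.9, 3.1, 11.4]
gripper_force: 6.6
```

```bash
python3 -m pendant '[[[0,0,-0.4,0],[0,0,-0.3,0],[0.1,-0.95,0,0],[0.1,-0.96,0,0],[0,0,0,0]]]'
python3 - <<'E'
from h import *
from station import cams
p=cams.camera_params('wrist');a=cams.camera('wrist')
b=cv2.resize(cams.camera('side')[165:265,180:340],(480,300),interpolation=cv2.INTER_CUBIC)
im=np.hstack([b,a[60:360,220:540]]);cv2.imwrite('pics/w3.png',im[:,:,::-1])
E
```

```text
time_s: 8.98
tool_pos: [0.5636, -0.158, 0.2621]
eef_rot: [-3.141, -0.003, -0.002]
force: [-0.3, -1.1, -0.5]
finger_gap: 0.0001
gripper_force: 0.0
```

View pics/w3.png

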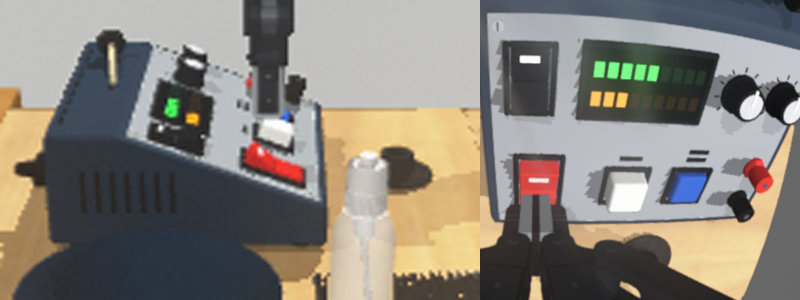

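The white key is up and the blue key is down, with the red rocker still off. I'll press its far half.

```bash

python3 -m pendant '[[[0,0.04,0.2,0],[0,0,0.18,0],[0,0,0,0]]]'|grep -E 'pos|force:'
python3 -m pendant '[[[0,0,0.06,0],[0,0,0,0]]]'|grep -E 'pos|force:'
python3 -m pendant '[[[0,0,0.05,0],[0,0,0,0]]]'|grep -E 'pos|force:'
python3 -m pendant '[[[0,0,0.05,0],[0,0,0,0]]]'|grep -E 'pos|force:'
```

```text
tool_pos: [0.5625, -0.1634, 0.2402]
force: [-0.4, 0.1, -0.3]
gripper_force: 0.0
tool_pos: [0.563, -0.1629, 0.2391]
force: [-0.5, 1.1, 0.1]
gripper_force: 0.0
tool_pos: [0.5631, -0.1628, 0.2373]
force: [-0.3, 0.3, 2.4]
gripper_force: 0.9
tool_pos: [0.5632, -0.1628, 0.2347]
force: [1.1, 0.0, 2.8]
gripper_force: 1.1
```

```bash

python3 -m pendant '[[[0,0,0.04,0],[0,0,0,0]]]'|grep -E 'pos|force:'
python3 -m pendant '[[[0,0,0.04,0],[0,0,0,0]]]'|grep -E 'pos|force:'
python3 -m pendant '[[[0,0,0.03,0],[0,0,0,0]]]'|grep -E 'pos|force:'
```

```text
tool_pos: [0.5628, -0.1627, 0.2312]
force: [0.0, -0.4, -0.0]
gripper_force: 0.0
tool_pos: [0.5629, -0.1627, 0.2306]
force: [-3.4, 1.6, 5.1]
gripper_force: 2.5
tool_pos: [0.5629, -0.1627, 0.2304]
force: [-6.4, 1.9, 10.7]
gripper_force: 5.8
```

Snapped over, then met a hard stop. I'll retract and check.

```bash
python3 -m pendant '[[[0,0,-0.4,0],[0,0,-0.8,0],[-0.3,0,-0.5,0],[0,0,0,0],[0,0,0,0]]]'
python3 - <<'E'
from h import *
from station import cams
a=cams.camera('wrist');t=cams.camera('top')
b=cv2.resize(cams.camera('side')[165:265,180:340],(480,300),interpolation=cv2.INTER_CUBIC)
im=np.hstack([b,a[60:360,220:540]]);cv2.imwrite('pics/w4.png',im[:,:,::-1])
d=cv2.absdiff(t,cv2.imread('pics/top0.png')[:,:,::-1].copy()).max(2)
print('disc/rail/bottle/pin diff',d[228:254,325:355].max(),d[232:280,200:245].max(),d[208:230,220:245].max(),d[128:145,325:365].max())
E
```

```text
time_s: 11.58
tool_pos: [0.5481, -0.1628, 0.3127]
eef_rot: [-3.141, 0.003, 0.001]
force: [1.4, 0.4, -0.9]
finger_gap: 0.0002
gripper_force: 0.0
disc/rail/bottle/pin diff 105 154 145 178
```

View pics/w4.png

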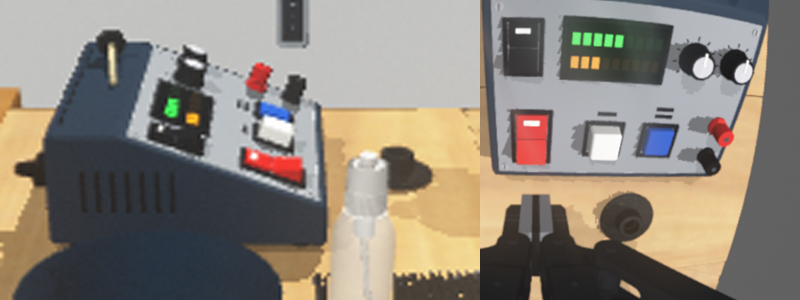

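The red rocker is back on (near half raised), the blue key is down, the white key is up, mains is on and the bystanders are in place.

```bash
python3 -c "
from station import r
print(r.hand_in())"
```

```text
the job is handed in; nothing more can be done
None
```

The supply is switched from low to high range with the output off during the change: the final picture shows output and mains on, blue key down and white key up. The job is handed in, but no verdict came back.

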